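# Check the flange-stub case and pull the wrongly packed stub

## Robot

A 7-joint arm with a two-finger parallel gripper is mounted at the origin on the work surface. World frame = base frame: x ahead of the robot, y to its left, z up, the work surface at z = 0. Lengths are in m, angles in rad, forces in N, time in s.
With the tool pointing down it reaches from about 0.425 to 1.025 m from the base axis. Payload 9.4 kg.
Tool frame: the origin (TCP) lies at the very end of the fingers, on their centre line; the grasp point (between the pads) lies 19 mm behind it; z points along the fingers, y is the line along which they close (so a half turn about z gives the same grasp; the last joint's range is limited). The gripper opens to 85 mm and grips with 20 to 120 N. Pads are 22 mm wide; open, the fingers measure 114 mm over their backs; the gripper's body (76 mm by 85 mm) begins 54 mm behind the grasp point. The pads swing forward as they close: fully open they stand 13 mm farther back than shut.
Start: joints at [1.244, 0.599, -0.003, 1.599, 0.002, 0.943, -0.08], TCP at [0.179, -0.702, 0.231] pointing down, gripper open.
Joint ranges: [-2.57, 2.57], [-0.35, 1.97], [-1.29, 1.29], [0.11, 2.56], [-1.05, 4.19], [0.11, 1.86], [-2.63, 2.63]. Speed limits (rad/s): [2.22, 2.22, 3.01, 3.01, 3.14, 3.14, 3.14].

## Interface

Orientations are given as a unit quaternion [x, y, z, w].
In Python, from cell import env, read_camera, camera_model gives the robot as it stands.
- The arm moves only by the tool drive_tool, never from a script. Its argument "motion" is a list of rows, each an object of numbers: "x", "y", "z": the shift along the tool's x, y, z in mm; "wx", "wy", "wz": the turn, a rotation vector about the tool's x, y, z in degrees. In form: [{"x": .., "y": .., "z": .., "wx": .., "wy": .., "wz": ..}, ...]. A call has 1 to 5 rows; each row shifts and turns the commanded pose from where the row before left it, along the tool's axes as they then stand; what a row does not reach is not made up. A row lasts 1/12 s, in which the tool goes at most 41.7 mm and 7.16 degrees, less where a joint would pass 70% of its speed; a pose out of reach is approached as far as the arm can. A call is refused whole if a number of a shift passes 41.7 or a number of a turn 7.16, either way. A call with a gripper value outside its range is refused whole. "jaw" is the opening, from 0 (shut) to 1 (fully open), set as the call begins (left out, the last holds). The fingers move at their own pace and stop on an object; "force" is the grip in N (left out, the last holds). Time passes only in rows, so rows that do not move let the fingers close. It gives the time, the measured TCP pose, the force, the opening and the grip force at its end, in the units of the state.
- env.get_obs(): the state, without advancing time (a new reading comes with each control period).
- read_camera(name): name is "scene" or "top" or "wrist"; returns (picture, depth): 420x560x3 uint8, red, green, blue; 420x560 float32, m along the optical axis (not along the pixel's ray), 0 where there is no reading.
- camera_model(name): a dict with "mtx" (3x3 intrinsics, pixels), "eye" and "attitude" of the camera in the world. Camera axes: x right, y down, z forward; pixel columns grow to the right and rows downward; lengths in m; the calibration is good to about 2 mm. A picture is of the moment at which its call begins: read the wrist's pose just before it. camera_model takes no time and is no camera call; for the wrist camera it gives the pose at the moment of the call.
- env.sign_off(): hands the job in; it is judged then, once.
The state is a dict: "clock": time; "qpos": joint angles; "qd": joint speeds; "joint_efforts": joint torques, N m; "tcp_pos": TCP position; "tool_rot": TCP orientation; "wrist_force": force on the tool from outside, world axes, zero at the start; "ft_torque": the same for the moment, N m; "grip_width": opening from 0.0 (shut) to 1.0 (fully open); "grip_force": force on a finger pad.
Only numpy, scipy, OpenCV 4.12 (cv2) and the standard library are available. Lean on these libraries where they do the work, as an engineer would, in place of code of your own. Each camera call takes 0.05 s, during which the arm holds its last target. There are 200 camera calls.

## Task

Open the hinged lid of the case well past upright, compare each stub's cap with the colour of the pad under it, and stand the one wrongly packed stub upright in the green reject tray, set down rather than dropped. Leave the other three stubs upright in their compartments and the things around untouched, then shut the lid fully.

Things in the scene. Friction and masses are not known exactly. Their poses are not given: they have to be found in the camera images.
- case: grey base of a hinged case, fixed to the bench, 172 x 172 mm, walls 28 mm high, floor 4 mm thick; the origin is the centre of its underside; x and y along its sides, z up. Four compartments in a 2 x 2 grid, centres at 41 mm either way along x and y, with dividers 18 mm above the bench. The lid is hinged along its +y side.
- lid (a joint): angle of the clear lid: 0 shut, positive open, stop at 2.05 rad (leaning back past upright). It may start slightly ajar. A friction hinge (about 0.33 N m) holds the lid (0.25 kg) wherever it is left; it neither falls nor springs.
- lid_hinge (a point): middle of the hinge line, 28.5 mm above the bench, at the case's +y edge (86 mm from its centre); turns with the lid; the hinge line runs along the case's x.
- lid_handle (a point): middle of the lid's black round handle bar, 10 mm thick and 80 mm clear between its two arms, parallel to the hinge and 42 mm beyond the lid's front (-y) edge. With the lid shut it lies 214 mm from the hinge line horizontally and 14 mm higher than it (42.5 mm above the bench); it circles the hinge as the lid opens. The clear lid is a cover 172 x 172 mm and 34 mm deep (top 62.5 mm above the bench when shut).
- blue_a: blue-capped vacuum flange stub standing upright: blue protective cap 26 mm in diameter and 24 mm high on top of a steel stem and a round steel foot 34 mm in diameter; 50 mm tall over all, 0.08 to 0.15 kg. Origin at the centre of its underside, z up along its axis.
- blue_b: blue-capped vacuum flange stub standing upright: blue protective cap 26 mm in diameter and 24 mm high on top of a steel stem and a round steel foot 34 mm in diameter; 50 mm tall over all, 0.08 to 0.15 kg. Origin at the centre of its underside, z up along its axis.
- blue_c: blue-capped vacuum flange stub standing upright: blue protective cap 26 mm in diameter and 24 mm high on top of a steel stem and a round steel foot 34 mm in diameter; 50 mm tall over all, 0.08 to 0.15 kg. Origin at the centre of its underside, z up along its axis.
- orange_a: orange-capped vacuum flange stub standing upright: orange protective cap 26 mm in diameter and 24 mm high on top of a steel stem and a round steel foot 34 mm in diameter; 50 mm tall over all, 0.08 to 0.15 kg. Origin at the centre of its underside, z up along its axis.
- pad_blue_1: blue square pad, 74 x 74 x 2 mm, fixed on the floor of one of the case's four compartments (any of them); its colour is the packing layout: only blue-capped stubs belong on it. Origin at the centre of its underside, x and y along the case's; the stubs stand on its top, 2 mm above.
- pad_blue_2: blue square pad, 74 x 74 x 2 mm, fixed on the floor of one of the case's four compartments (any of them); its colour is the packing layout: only blue-capped stubs belong on it. Origin at the centre of its underside, x and y along the case's; the stubs stand on its top, 2 mm above.
- pad_orange_1: orange square pad, 74 x 74 x 2 mm, fixed on the floor of one of the case's four compartments (any of them); its colour is the packing layout: only orange-capped stubs belong on it. Origin at the centre of its underside, x and y along the case's; the stubs stand on its top, 2 mm above.
- pad_orange_2: orange square pad, 74 x 74 x 2 mm, fixed on the floor of one of the case's four compartments (any of them); its colour is the packing layout: only orange-capped stubs belong on it. Origin at the centre of its underside, x and y along the case's; the stubs stand on its top, 2 mm above.
- tray: green open steel reject tray fixed to the bench, empty at the start, 160 (x) x 120 (y) x 35 mm outside, walls and floor 3 mm thick. Origin at the centre of its underside.
- screwdriver: red-handled screwdriver lying on the bench, a bystander; origin under its middle.
- junction_box: aluminium junction box with terminals, 65 x 110 x 40 mm, a bystander; origin at the centre of its underside.
- grease_jar: jar with a white cap, 60 mm in diameter, 75 mm tall, a bystander; origin at the centre of its underside.
Not all that is in view belongs to the job. Several things look just like the tray: the one meant starts nearest to the robot's base.

How it is judged:
On the way, in this order (a step that is already met when the one before it is completed fails the run):
1. the lid is opened past upright (value of joint lid above 1.6 rad), for 0.2 s.
2. a blue-capped stub stands released in the reject tray (((x of blue_a in the frame of tray between -0.077 and 0.077 m and y of blue_a in the frame of tray between -0.057 and 0.057 m and z of blue_a in the frame of tray below 0.012 m and angle between blue_a's own z axis and vertical below 0.2 rad and linear speed of blue_a below 0.03 m/s and contact force between blue_a and the fingers below 0.2 N) or (x of blue_b in the frame of tray between -0.077 and 0.077 m and y of blue_b in the frame of tray between -0.057 and 0.057 m and z of blue_b in the frame of tray below 0.012 m and angle between blue_b's own z axis and vertical below 0.2 rad and linear speed of blue_b below 0.03 m/s and contact force between blue_b and the fingers below 0.2 N) or (x of blue_c in the frame of tray between -0.077 and 0.077 m and y of blue_c in the frame of tray between -0.057 and 0.057 m and z of blue_c in the frame of tray below 0.012 m and angle between blue_c's own z axis and vertical below 0.2 rad and linear speed of blue_c below 0.03 m/s and contact force between blue_c and the fingers below 0.2 N))), for 0.2 s.
At the end, for the whole second after the job is handed in: Lid shut (under 0.06 rad). The blue-capped stub that stood on an orange pad is in the tray, released. Each blue pad carries a blue-capped stub and an orange pad the orange-capped one, within 35 mm of the pad's centre. All four upright within 0.2 rad and at rest (value of joint lid below 0.06 rad and ((x of blue_a in the frame of tray between -0.077 and 0.077 m and y of blue_a in the frame of tray between -0.057 and 0.057 m and z of blue_a in the frame of tray below 0.012 m and angle between blue_a's own z axis and vertical below 0.2 rad and linear speed of blue_a below 0.03 m/s and contact force between blue_a and the fingers below 0.2 N) or (x of blue_b in the frame of tray between -0.077 and 0.077 m and y of blue_b in the frame of tray between -0.057 and 0.057 m and z of blue_b in the frame of tray below 0.012 m and angle between blue_b's own z axis and vertical below 0.2 rad and linear speed of blue_b below 0.03 m/s and contact force between blue_b and the fingers below 0.2 N) or (x of blue_c in the frame of tray between -0.077 and 0.077 m and y of blue_c in the frame of tray between -0.057 and 0.057 m and z of blue_c in the frame of tray below 0.012 m and angle between blue_c's own z axis and vertical below 0.2 rad and linear speed of blue_c below 0.03 m/s and contact force between blue_c and the fingers below 0.2 N)) and ((horizontal distance between blue_a and pad_blue_1 below 0.035 m and z of blue_a in the frame of pad_blue_1 below 0.01 m and angle between blue_a's own z axis and vertical below 0.2 rad) or (horizontal distance between blue_b and pad_blue_1 below 0.035 m and z of blue_b in the frame of pad_blue_1 below 0.01 m and angle between blue_b's own z axis and vertical below 0.2 rad) or (horizontal distance between blue_c and pad_blue_1 below 0.035 m and z of blue_c in the frame of pad_blue_1 below 0.01 m and angle between blue_c's own z axis and vertical below 0.2 rad)) and ((horizontal distance between blue_a and pad_blue_2 below 0.035 m and z of blue_a in the frame of pad_blue_2 below 0.01 m and angle between blue_a's own z axis and vertical below 0.2 rad) or (horizontal distance between blue_b and pad_blue_2 below 0.035 m and z of blue_b in the frame of pad_blue_2 below 0.01 m and angle between blue_b's own z axis and vertical below 0.2 rad) or (horizontal distance between blue_c and pad_blue_2 below 0.035 m and z of blue_c in the frame of pad_blue_2 below 0.01 m and angle between blue_c's own z axis and vertical below 0.2 rad)) and ((horizontal distance between orange_a and pad_orange_1 below 0.035 m and z of orange_a in the frame of pad_orange_1 below 0.01 m and angle between orange_a's own z axis and vertical below 0.2 rad) or (horizontal distance between orange_a and pad_orange_2 below 0.035 m and z of orange_a in the frame of pad_orange_2 below 0.01 m and angle between orange_a's own z axis and vertical below 0.2 rad)) and linear speed of each of blue_a, blue_b, blue_c, orange_a below 0.03 m/s); the robot touches nothing.
It fails at once if screwdriver moved more than 30 mm (distance of screwdriver from where it was at the start of the episode above 0.03 m).
It fails at once if junction box moved more than 30 mm (distance of junction_box from where it was at the start of the episode above 0.03 m).
It fails at once if grease jar moved more than 30 mm (distance of grease_jar from where it was at the start of the episode above 0.03 m).
It fails at once if a stub is dropped or thrown (faster than 0.6 m/s with no finger on it) ((linear speed of blue_a above 0.6 m/s and contact force between blue_a and the fingers below 0.05 N) or (linear speed of blue_b above 0.6 m/s and contact force between blue_b and the fingers below 0.05 N) or (linear speed of blue_c above 0.6 m/s and contact force between blue_c and the fingers below 0.05 N) or (linear speed of orange_a above 0.6 m/s and contact force between orange_a and the fingers below 0.05 N)).
It also fails if it takes over 72 s, if anything falls off the work surface, if the arm or the gripper's body presses on something with over 40 N, if the wrist force passes 120 N, or if a joint passes its speed limit or range.

## Working session

There is one attempt and no reset: what is moved stays moved. The work goes in short steps, Python scripts to look and compute and a tool call to move; the robot and the scene stay as the last step left them, time stands still between calls to the robot, and variables do not carry over. Pictures are saved under pics/ and viewed, at most 10 in all, crops included, and the job is handed in when it is done.

Besides the shell and the picture viewer there is one more tool, called after "Emit:" as name([rows], argument=value, ...), one row to a line, values as JSON. drive_tool: Moves the arm, as the interface text tells. Its arguments: {"type":"object","properties":{"motion":{"type":"array"},"jaw":{"type":"number"},"force":{"type":"number"}},"required":["motion"]}

```bash
ls; mkdir -p pics
python3 - <<'E'
from cell import env, read_camera, camera_model
import cv2,numpy as np
o=env.get_obs();print({k:np.round(v,3) for k,v in o.items()})
for n in("scene","top"):
    p,d=read_camera(n);cv2.imwrite(f"pics/{n}0.png",p[:,:,::-1]);np.savez(f"{n}0.npz",p=p,d=d,**camera_model(n));print(n,camera_model(n))
print(camera_model("wrist"))
E
```

```text
pics
{'clock': np.float64(0.0), 'qpos': array([ 1.244,  0.6  , -0.003,  1.6  ,  0.002,  0.943, -0.08 ]), 'qd': array([-0.001,  0.   ,  0.   ,  0.   ,  0.001,  0.   , -0.001]), 'joint_efforts': array([-1.0000e-03, -7.7646e+01,  1.5650e+00, -2.5801e+01,  1.2000e-02,
        9.0000e-03,  0.0000e+00]), 'tcp_pos': array([ 0.179, -0.702,  0.23 ]), 'tool_rot': array([ 0.992,  0.125, -0.   , -0.001]), 'wrist_force': array([-1.004, -0.096,  0.817]), 'ft_torque': array([0.009, 0.009, 0.024]), 'grip_force': np.float64(0.0), 'grip_width': np.float64(1.003)}
scene {'mtx': array([[522.85854517,   0.        , 276.61311746],
       [  0.        , 522.85854517, 199.58959133],
       [  0.        ,   0.        ,   1.        ]]), 'eye': array([ 1.20499821, -1.13963868,  1.30912263]), 'attitude': array([ 0.90332374,  0.20799465, -0.08903516, -0.36444093])}
top {'mtx': array([[385.31928122,   0.        , 273.80114806],
       [  0.        , 385.31928122, 210.47541544],
       [  0.        ,   0.        ,   1.        ]]), 'eye': array([ 0.52056552, -0.04745579,  1.26901763]), 'attitude': array([-0.70408573,  0.70863369, -0.0402852 ,  0.02187892])}
{'mtx': array([[314.25582111,   0.        , 277.28899991],
       [  0.        , 314.25582111, 211.80349176],
       [  0.        ,   0.        ,   1.        ]]), 'eye': array([ 0.2445009 , -0.6859393 ,  0.37197534]), 'attitude': array([ 0.78280888, -0.60756015, -0.08271509,  0.10601478])}
```

View pics/scene0.png

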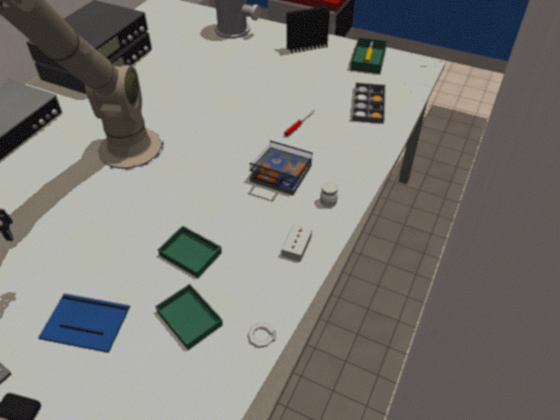

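View pics/top0.png

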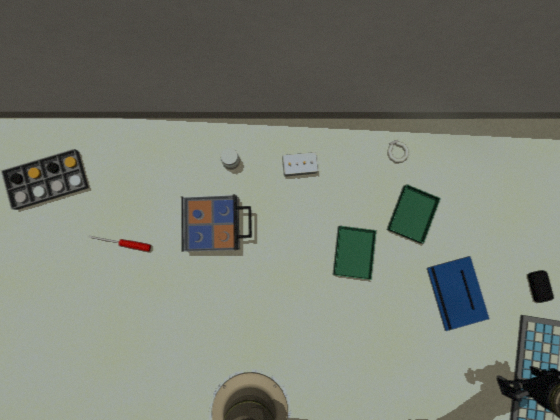

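The scene and top views show the case at top-view pixel (210,222), with its handle on the right at (247,222). The near tray is at (355,252) and the far tray at (413,214). The jar is at (231,158), the box at (300,163) and the screwdriver at (120,243).

```bash
cat > h.py <<'E'
import numpy as np,cv2
from scipy.spatial.transform import Rotation as R
def ray(m,uv):
    uv=np.atleast_2d(np.asarray(uv,float));d=np.c_[uv,np.ones(len(uv))]@np.linalg.inv(m['mtx']).T
    return m['eye'],d@R.from_quat(m['attitude']).as_matrix().T
def plane(m,uv,z):
    e,d=ray(m,uv);return e+d*((z-e[2])/d[:,2])[:,None]
def cloud(m,d):
    v,u=np.indices(d.shape);e,r=ray(m,np.c_[u.ravel(),v.ravel()]);return (e+r*d.ravel()[:,None]).reshape(*d.shape,3)
def proj(m,X):
    c=(np.atleast_2d(X)-m['eye'])@R.from_quat(m['attitude']).as_matrix();c=c@m['mtx'].T;return c[:,:2]/c[:,2:]
E
python3 - <<'E'
from h import *
t=dict(np.load('top0.npz'));s=dict(np.load('scene0.npz'))
hsv=cv2.cvtColor(t['p'],cv2.COLOR_RGB2HSV)
g=cv2.inRange(hsv,(50,90,30),(85,255,255))
for c in cv2.findContours(g,0,2)[0]:
    if cv2.contourArea(c)>300:
        r=cv2.minAreaRect(c);print('green',r,plane(t,cv2.boxPoints(r),.035).round(3).tolist(), plane(t,r[0],.035))
C=cloud(t,t['d'])
for n,(a,b,c,d) in dict(hand=(200,245,240,254),).items():
    sub=C[a:b,c:d];print((sub[::3,:,2]*1000).round().astype(int))
dark=(t['p'].max(2)<70); 
dk=(dark*255).astype(np.uint8)[185:260,170:260]
print('handle cols',[(r+185,np.where(dk[r])[0]+170) for r in range(12,60,8)])
a=cv2.resize(t['p'][180:265,170:265],None,fx=6,fy=6,interpolation=2)
b=cv2.resize(s['p'][130:215,235:330],None,fx=6,fy=6,interpolation=2)
cv2.imwrite('pics/c1.png',cv2.resize(np.hstack([a,b]),(800,358))[:,:,::-1])
E
```

```text
green ((354.6280517578125, 252.34754943847656), (37.10499954223633, 49.36289596557617), 6.340190887451172) [[0.423, -0.268, 0.035], [0.579, -0.289, 0.035], [0.565, -0.408, 0.035], [0.409, -0.386, 0.035]] [[ 0.49329556 -0.33795989  0.035     ]]
green ((413.8448181152344, 213.637939453125), (38.438934326171875, 48.83787536621094), 21.801406860351562) [[0.567, -0.445, 0.035], [0.714, -0.509, 0.035], [0.667, -0.625, 0.035], [0.52, -0.559, 0.035]] [[ 0.61658238 -0.53442741  0.035     ]]
[[-3 -5  3 -2 -2 -4 -2  2  3  0 -3 -2 -1 -4]
 [-2  1 -8 -5 -2 -5 -1  0  1  3 -2 -2 -3 -4]
 [70 68 69 70 70 69 75 73 76 73 70  1  0  0]
 [ 0  2  1  1  0  1 -4  0 72 74 75  5 -5  1]
 [-4 -2 -2  0  0  0 -3  1 73 72 70  5 -3  0]
 [ 2 -1  0 -3  2 -4  0 -3 76 75 76  0 -5 -5]
 [-1 -5 -1  3  0  3  5 -2 74 78 75  0  1 -2]
 [-1 -2 -1 -2  1 -3 -5 -1 72 76 71  1 -4 -4]
 [-1 -1 -1 -3 -1  0  2  1 71 76 79  0 -1 -7]
 [-2 -2  2  3 -2  1  1  2 72 70 73 72 -2  1]
 [ 4 -5  4  1 -3  1 -2 -1 75 77 80 69 -4  0]
 [-1  2 -5 -5 -3  3 -4  1 74 77 75 73  0 -1]
 [73 71 72 75 76 73 79 73 75 73 73 71  0 -1]
 [-4  1  2  1 -2 -2 -3  0  2 -3 -3 -3 -2 -2]
 [-1 -1 -1  7 -1 -3  0  3 -1  0 -1 -2 -2  1]]
handle cols [(197, array([182, 210, 211, 212, 213, 214, 215, 216, 217, 218, 219, 220, 221,
       222, 223, 224, 225, 226, 227, 232, 233, 234, 235, 236])), (205, array([182, 185, 186, 233, 234, 235, 236, 237, 238])), (213, array([182, 185, 186, 234, 235, 236, 237, 238, 249, 250, 251])), (221, array([182, 185, 186, 233, 234, 235, 236, 237, 238, 249, 250])), (229, array([182, 185, 186, 234, 235, 236, 237, 238, 249, 250])), (237, array([182, 183, 185, 186, 234, 235, 236, 237, 238, 239, 240, 241, 242,
       243, 244, 245, 246, 247, 248, 249]))]
```

View pics/c1.png

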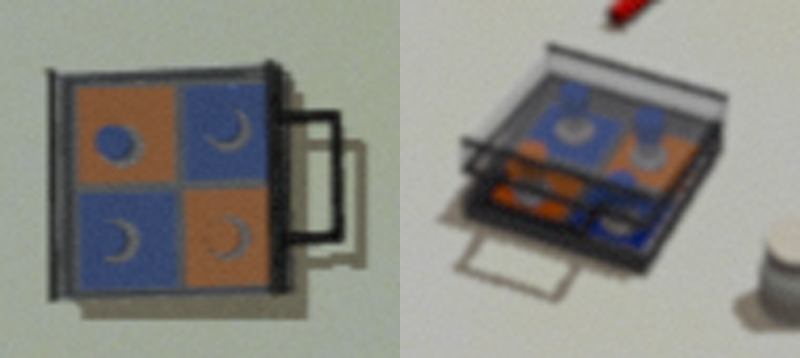

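The crop shows the wrong stub: a blue cap on an orange pad, upper-left in the top view at about pixel (197,213), on the far-x, hinge side. The lid is slightly ajar, with the top of the handle bar at about z = 74 mm.

Run:
```python
from h import *
t=dict(np.load('top0.npz'))
hsv=cv2.cvtColor(t['p'],cv2.COLOR_RGB2HSV)
b=cv2.inRange(hsv,(100,90,40),(130,255,255));o=cv2.inRange(hsv,(3,90,60),(20,255,255))
m=np.zeros_like(b);m[185:260,180:245]=(b|o)[185:260,180:245];m=cv2.morphologyEx(m,cv2.MORPH_CLOSE,np.ones((7,7)))
c=max(cv2.findContours(m,0,2)[0],key=cv2.contourArea);r=cv2.minAreaRect(c);P=plane(t,cv2.boxPoints(r),.006)
print('pads',r,P.round(3).tolist(),P.mean(0),np.linalg.norm(np.diff(P,axis=0),axis=1))
C=cloud(t,t['d']);k=np.zeros(b.shape,bool);k[200:245,246:255]=1;k&=C[...,2]>.05
q=C[k];print('bar',len(q),q.mean(0),np.median(q,0))
v,u=np.where(k);cc=[(u[v==i].mean(),i) for i in range(212,236)];L=plane(t,cc,.07);print('barline',L[0],L[-1],np.polyfit(L[:,0],L[:,1],1))
print('ends',plane(t,[(250,v.min()),(250,v.max())],.07))
# wall top/lid dark edges
for uv in [(182,195),(182,250)]: print('left edge',C[uv[1],uv[0]],plane(t,uv,.03))
for uv in [(235,200),(236,245)]: print('lid front edge',C[uv[1],uv[0]])
```

```text
pads ((210.99484252929688, 223.77919006347656), (47.684783935546875, 45.05758285522461), 88.66777801513672) [[0.666, 0.201, 0.006], [0.669, 0.053, 0.006], [0.513, 0.049, 0.006], [0.511, 0.195, 0.006]] [0.58971261 0.12474354 0.006     ] [0.1474272  0.15627116 0.14585441]
bar 120 [ 0.58845076 -0.00275161  0.10384419] [ 0.58570436 -0.00182646  0.07404911]
barline [ 0.62184469 -0.00169977  0.07      ] [ 5.50250002e-01 -1.33161770e-05  7.00000000e-02] [ 0.02364643 -0.01613352]
ends [[ 0.6406328  -0.00485478  0.07      ]
 [ 0.52239993 -0.00460094  0.07      ]]
left edge [6.85179559e-01 2.21503714e-01 3.64892489e-04] [[0.68133426 0.21522095 0.03      ]]
left edge [0.50548073 0.20609511 0.06231252] [[0.5050768  0.21288456 0.03      ]]
lid front edge [0.65932024 0.04166213 0.07331167]
lid front edge [0.51964912 0.03825694 0.07542548]
```

Emit:
drive_tool([
  {"wz": 6.6},
  {"wz": 6.6},
  {"x": 21, "y": -34},
  {"x": 21, "y": -34},
  {"x": 21, "y": -34},
], jaw=0.4)

```text
$.motion[0]: bad value
```

Emit:
drive_tool([
  {"x": 21, "y": -34},
  {"x": 21, "y": -34},
  {"x": 21, "y": -34},
  {"x": 21, "y": -34},
  {"x": 21, "y": -34},
])

```text
$.motion[0]: bad value
```

Emit:
drive_tool([
  {"x": 21, "y": -34},
  {"x": 21, "y": -34},
  {"x": 21, "y": -34},
  {"x": 21, "y": -34},
  {"x": 21, "y": -34},
])

```text
$.motion[0]: bad value
```

Emit:
drive_tool([
  {"x": 21, "y": -34},
  {"x": 21, "y": -34},
  {"x": 21, "y": -34},
  {"x": 21, "y": -34},
  {},
])

```text
$.motion[0]: bad value
```

Emit:
drive_tool([
  {"x": 0, "y": 0, "z": 0, "wx": 0, "wy": 0, "wz": 6.6},
  {"x": 0, "y": 0, "z": 0, "wx": 0, "wy": 0, "wz": 6.6},
  {"x": 21, "y": -34, "z": 0, "wx": 0, "wy": 0, "wz": 0},
  {"x": 21, "y": -34, "z": 0, "wx": 0, "wy": 0, "wz": 0},
  {"x": 21, "y": -34, "z": 0, "wx": 0, "wy": 0, "wz": 0},
], jaw=0.4)

```text
clock: 0.52
tcp_pos: [0.2403, -0.5979, 0.2305]
tool_rot: [1.0, 0.009, -0.0, -0.0]
wrist_force: [1.3, -0.0, -0.0]
grip_width: 0.396
grip_force: 0.0
```

Emit:
drive_tool([
  {"x": 21, "y": -34, "z": 0, "wx": 0, "wy": 0, "wz": 0},
  {"x": 21, "y": -34, "z": 0, "wx": 0, "wy": 0, "wz": 0},
  {"x": 21, "y": -34, "z": 0, "wx": 0, "wy": 0, "wz": 0},
  {"x": 21, "y": -34, "z": 0, "wx": 0, "wy": 0, "wz": 0},
  {"x": 21, "y": -34, "z": 0, "wx": 0, "wy": 0, "wz": 0},
])

```text
clock: 0.93
tcp_pos: [0.3424, -0.4254, 0.2311]
tool_rot: [1.0, 0.01, -0.0, -0.0]
wrist_force: [0.9, -0.3, -0.3]
grip_width: 0.403
grip_force: 0.0
```

Emit:
drive_tool([
  {"x": 21, "y": -34, "z": 0, "wx": 0, "wy": 0, "wz": 0},
  {"x": 21, "y": -34, "z": 0, "wx": 0, "wy": 0, "wz": 0},
  {"x": 21, "y": -34, "z": 0, "wx": 0, "wy": 0, "wz": 0},
  {"x": 21, "y": -34, "z": 0, "wx": 0, "wy": 0, "wz": 0},
  {"x": 21, "y": -34, "z": 0, "wx": 0, "wy": 0, "wz": 0},
])

```text
clock: 1.35
tcp_pos: [0.4441, -0.2534, 0.2312]
tool_rot: [1.0, 0.01, -0.0, -0.0]
wrist_force: [1.0, -0.5, 0.5]
grip_width: 0.397
grip_force: 0.0
```

Emit:
drive_tool([
  {"x": 21, "y": -34, "z": 0, "wx": 0, "wy": 0, "wz": 0},
  {"x": 21, "y": -34, "z": 0, "wx": 0, "wy": 0, "wz": 0},
  {"x": 21, "y": -34, "z": 0, "wx": 0, "wy": 0, "wz": 0},
  {"x": 21, "y": -34, "z": 0, "wx": 0, "wy": 0, "wz": 0},
  {"x": 0, "y": 0, "z": 0, "wx": 0, "wy": 0, "wz": 0},
])

```text
clock: 1.77
tcp_pos: [0.529, -0.1094, 0.2311]
tool_rot: [1.0, 0.015, 0.001, -0.002]
wrist_force: [-0.1, 1.2, -0.8]
grip_width: 0.4
grip_force: 0.0
```

Emit:
drive_tool([
  {"x": 20, "y": -34, "z": 10, "wx": 0, "wy": 0, "wz": 0},
  {"x": 20, "y": -34, "z": 15, "wx": 0, "wy": 0, "wz": 0},
  {"x": 20, "y": -34, "z": 20, "wx": 0, "wy": 0, "wz": 0},
  {"x": 0, "y": -3, "z": 30, "wx": 0, "wy": 0, "wz": 0},
  {"x": 0, "y": 0, "z": 0, "wx": 0, "wy": 0, "wz": 0},
])

```text
clock: 2.18
tcp_pos: [0.5798, -0.0109, 0.153]
tool_rot: [1.0, 0.012, -0.003, -0.0]
wrist_force: [-2.7, -0.1, -0.3]
grip_width: 0.395
grip_force: 0.0
```

Run:
```python
from cell import *
from h import *
m=camera_model("wrist");p,d=read_camera("wrist");cv2.imwrite("pics/w1.png",p[:,:,::-1])
o=env.get_obs();print(o['tcp_pos'],R.from_quat(o['tool_rot']).as_matrix().round(3).tolist())
C=cloud(m,d);k=(C[...,2]>.055)&(C[...,2]<.085)&(C[...,0]>.5)&(C[...,0]<.68)&(C[...,1]<.02)&(C[...,1]>-.03)&(p.max(2)<80)
q=C[k];print(len(q),q.mean(0),q.min(0),q.max(0),np.percentile(q[:,2],95))
for a in np.arange(.54,.64,.02):
    s=q[abs(q[:,0]-a)<.01];print(a,len(s),s.mean(0) if len(s) else '')
```

```text
[ 0.57975962 -0.01311593  0.15515254] [[1.0, 0.022, -0.006], [0.022, -1.0, -0.0], [-0.006, 0.0, -1.0]]
2279 [ 5.99770513e-01 -5.92798628e-04  7.36354862e-02] [ 0.5449254  -0.0095874   0.06671677] [0.64389391 0.01998484 0.07719005] 0.07553653716772858
0.54 137 [0.5480316  0.00302838 0.07322076]
0.56 462 [ 0.55736135 -0.000602    0.07322945]
0.5800000000000001 314 [ 0.58005937 -0.00486812  0.07424731]
0.6000000000000001 339 [ 0.60030035 -0.00438346  0.07421949]
0.6200000000000001 378 [ 0.62027851 -0.00388137  0.07416466]
```

View pics/w1.png

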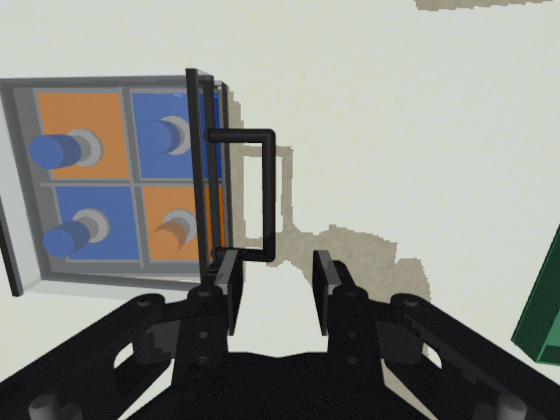

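The wrist view shows the bar at column 270, rows 130–260. It also confirms the blue cap on orange at about pixel (60,150), with the other three stubs matching their pads.

Emit:
drive_tool([
  {"x": 12, "y": -8, "z": 15, "wx": 0, "wy": 0, "wz": 0},
  {"x": 0, "y": 0, "z": 30, "wx": 0, "wy": 0, "wz": 0},
  {"x": 0, "y": 0, "z": 30, "wx": 0, "wy": 0, "wz": 0},
  {"x": 0, "y": 0, "z": 27, "wx": 0, "wy": 0, "wz": 0},
  {"x": 0, "y": 0, "z": 0, "wx": 0, "wy": 0, "wz": 0},
])

```text
clock: 2.65
tcp_pos: [0.5912, -0.0076, 0.0529]
tool_rot: [1.0, 0.009, -0.003, 0.001]
wrist_force: [-0.8, 0.4, 0.1]
grip_width: 0.402
grip_force: 0.0
```

Emit:
drive_tool([
  {"x": 0, "y": 0, "z": 0, "wx": 0, "wy": 0, "wz": 0},
  {"x": 0, "y": 0, "z": 0, "wx": 0, "wy": 0, "wz": 0},
  {"x": 0, "y": 0, "z": 0, "wx": 0, "wy": 0, "wz": 0},
  {"x": 0, "y": 0, "z": 0, "wx": 0, "wy": 0, "wz": 0},
  {"x": 0, "y": 0, "z": 0, "wx": 0, "wy": 0, "wz": 0},
], jaw=0, force=30)

```text
clock: 3.07
tcp_pos: [0.5938, -0.0041, 0.0579]
tool_rot: [1.0, 0.01, 0.001, -0.001]
wrist_force: [-0.6, 6.8, -4.7]
grip_width: 0.099
grip_force: 29.5
```

```bash
python3 -c "
import numpy as np
a=np.linspace(.195,2.015,20);y=-214.5*np.cos(a);z=214.5*np.sin(a)
print(np.c_[-np.diff(y),-np.diff(z)].round().astype(int).tolist())"
```

```text
[[-5, -20], [-7, -19], [-9, -19], [-10, -18], [-12, -17], [-14, -15], [-15, -14], [-16, -13], [-17, -11], [-18, -9], [-19, -7], [-20, -6], [-20, -4], [-20, -2], [-21, 0], [-20, 2], [-20, 4], [-20, 6], [-19, 8]]
```

Emit:
drive_tool([
  {"x": 0, "y": -5, "z": -20, "wx": 0, "wy": 0, "wz": 0},
  {"x": 0, "y": -7, "z": -19, "wx": 0, "wy": 0, "wz": 0},
  {"x": 0, "y": -9, "z": -19, "wx": 0, "wy": 0, "wz": 0},
  {"x": 0, "y": -10, "z": -18, "wx": 0, "wy": 0, "wz": 0},
  {"x": 0, "y": -12, "z": -17, "wx": 0, "wy": 0, "wz": 0},
])

```text
clock: 3.48
tcp_pos: [0.5927, 0.0393, 0.1517]
tool_rot: [1.0, 0.01, 0.001, -0.001]
wrist_force: [2.2, 10.8, -13.1]
grip_width: 0.101
grip_force: 28.9
```

Emit:
drive_tool([
  {"x": 0, "y": -14, "z": -15, "wx": 0, "wy": 0, "wz": 0},
  {"x": 0, "y": -15, "z": -14, "wx": 0, "wy": 0, "wz": 0},
  {"x": 0, "y": -16, "z": -13, "wx": 0, "wy": 0, "wz": 0},
  {"x": 0, "y": -17, "z": -11, "wx": 0, "wy": 0, "wz": 0},
  {"x": 0, "y": -18, "z": -9, "wx": 0, "wy": 0, "wz": 0},
])

```text
clock: 3.9
tcp_pos: [0.591, 0.1172, 0.214]
tool_rot: [1.0, 0.009, 0.001, -0.0]
wrist_force: [1.1, 0.6, -5.9]
grip_width: 0.102
grip_force: 29.7
```

Emit:
drive_tool([
  {"x": 0, "y": -19, "z": -7, "wx": 0, "wy": 0, "wz": 0},
  {"x": 0, "y": -20, "z": -6, "wx": 0, "wy": 0, "wz": 0},
  {"x": 0, "y": -20, "z": -4, "wx": 0, "wy": 0, "wz": 0},
  {"x": 0, "y": -20, "z": -2, "wx": 0, "wy": 0, "wz": 0},
  {"x": 0, "y": -21, "z": 0, "wx": 0, "wy": 0, "wz": 0},
])

```text
clock: 4.32
tcp_pos: [0.5893, 0.2165, 0.2335]
tool_rot: [1.0, 0.009, 0.002, -0.0]
wrist_force: [-1.2, -2.0, -1.1]
grip_width: 0.099
grip_force: 29.7
```

Emit:
drive_tool([
  {"x": 0, "y": -20, "z": 2, "wx": 0, "wy": 0, "wz": 0},
  {"x": 0, "y": -20, "z": 4, "wx": 0, "wy": 0, "wz": 0},
  {"x": 0, "y": -20, "z": 6, "wx": 0, "wy": 0, "wz": 0},
  {"x": 0, "y": -19, "z": 8, "wx": 0, "wy": 0, "wz": 0},
  {"x": 0, "y": 0, "z": 0, "wx": 0, "wy": 0, "wz": 0},
])

```text
clock: 4.73
tcp_pos: [0.5877, 0.3004, 0.2117]
tool_rot: [1.0, 0.012, 0.002, -0.002]
wrist_force: [-0.2, 4.2, 3.8]
grip_width: 0.098
grip_force: 30.5
```

Emit:
drive_tool([
  {"x": 0, "y": 0, "z": 0, "wx": 0, "wy": 0, "wz": 0},
  {"x": 0, "y": 0, "z": 0, "wx": 0, "wy": 0, "wz": 0},
  {"x": 0, "y": 0, "z": 0, "wx": 0, "wy": 0, "wz": 0},
  {"x": 0, "y": 0, "z": -20, "wx": 0, "wy": 0, "wz": 0},
  {"x": 0, "y": 0, "z": -30, "wx": 0, "wy": 0, "wz": 0},
], jaw=0.5)

```text
clock: 5.15
tcp_pos: [0.5862, 0.2941, 0.2582]
tool_rot: [1.0, 0.009, -0.002, 0.001]
wrist_force: [0.8, -0.4, -0.5]
grip_width: 0.502
grip_force: 0.0
```

Emit:
drive_tool([
  {"x": 0, "y": 0, "z": -20, "wx": 0, "wy": 0, "wz": 0},
  {"x": -5, "y": 40, "z": 0, "wx": 0, "wy": 0, "wz": 0},
  {"x": -5, "y": 40, "z": 0, "wx": 0, "wy": 0, "wz": 0},
  {"x": -5, "y": 40, "z": 0, "wx": 0, "wy": 0, "wz": 0},
  {"x": 0, "y": 40, "z": 0, "wx": 0, "wy": 0, "wz": 0},
])

```text
clock: 5.57
tcp_pos: [0.5743, 0.1332, 0.2806]
tool_rot: [1.0, 0.009, 0.0, 0.0]
wrist_force: [0.7, -0.4, -0.2]
grip_width: 0.501
grip_force: 0.0
```

Run:
```python
from cell import *
from h import *
m=camera_model("wrist");p,d=read_camera("wrist");cv2.imwrite("pics/w2.png",p[:,:,::-1])
o=env.get_obs();print(o['tcp_pos'],m['eye'])
np.savez('w2.npz',p=p,d=d,**m)
hsv=cv2.cvtColor(p,cv2.COLOR_RGB2HSV);C=cloud(m,d)
b=cv2.inRange(hsv,(100,90,40),(130,255,255));oo=cv2.inRange(hsv,(3,90,60),(20,255,255))
cap=((C[...,2]>.048)&(C[...,2]<.066)&(b|oo>0)).astype(np.uint8)*255
for c in cv2.findContours(cv2.morphologyEx(cap,cv2.MORPH_OPEN,np.ones((3,3))),0,2)[0]:
    if cv2.contourArea(c)>100:
        k=np.zeros_like(cap);cv2.drawContours(k,[c],-1,255,-1);q=C[k>0];(u,r)=cv2.minEnclosingCircle(c);print('cap',u,r,plane(m,u,.056),np.median(q,0),'blue' if b[k>0].mean()>100 else 'orange')
for v in(.1,.12,.14,.16,.18):pass
P=C[(C[...,2]>.07)&(C[...,1]>.2)];print('lid ys',P.min(0) if len(P) else '')
```

```text
[0.57512105 0.12292877 0.28072389] [0.64168072 0.1341562  0.42205884]
cap (319.4369812011719, 202.76470947265625) 10.797039031982422 [[0.55291115 0.08161321 0.056     ]] [0.5523768  0.0819066  0.05467755] orange
cap (248.92857360839844, 203.07142639160156) 10.731037139892578 [[0.55089053 0.16613177 0.056     ]] [0.55077209 0.16621517 0.05462421] blue
cap (251.0, 141.5) 11.236202239990234 [[0.62309362 0.16345736 0.056     ]] [0.62333829 0.16356317 0.05472244] blue
cap (322.9745788574219, 131.1711883544922) 11.552902221679688 [[0.63607496 0.08221743 0.056     ]] [0.63606809 0.08198431 0.05474066] blue
lid ys [0.50213292 0.22082555 0.07000715]
```

View pics/w2.png

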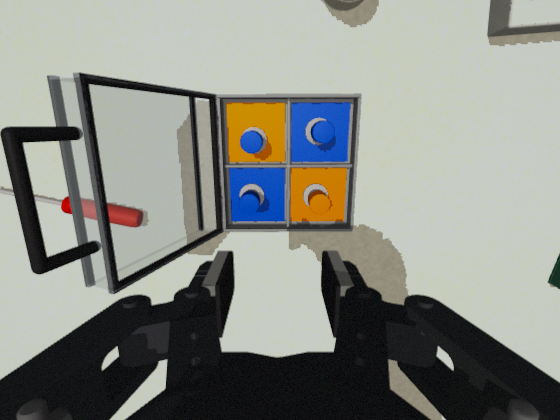

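The wrist view shows the lid leaning back, with the misplaced blue stub on orange at pixel (251,141), at world (0.623, 0.1635). The other three stubs match their pads.

Emit:
drive_tool([
  {"x": 24, "y": -20, "z": 10, "wx": 0, "wy": 0, "wz": 0},
  {"x": 24, "y": -20, "z": 10, "wx": 0, "wy": 0, "wz": 0},
  {"x": 0, "y": 0, "z": 40, "wx": 0, "wy": 0, "wz": 0},
  {"x": 0, "y": 0, "z": 40, "wx": 0, "wy": 0, "wz": 0},
  {"x": 0, "y": 0, "z": 40, "wx": 0, "wy": 0, "wz": 0},
])

```text
clock: 6.03
tcp_pos: [0.6234, 0.1763, 0.1393]
tool_rot: [1.0, 0.009, 0.001, -0.0]
wrist_force: [0.7, 0.2, 0.0]
grip_width: 0.501
grip_force: 0.0
```

Emit:
drive_tool([
  {"x": 0, "y": 0, "z": 35, "wx": 0, "wy": 0, "wz": 0},
  {"x": 0, "y": 0, "z": 0, "wx": 0, "wy": 0, "wz": 0},
  {"x": 0, "y": 0, "z": 0, "wx": 0, "wy": 0, "wz": 0},
])

```text
clock: 6.28
tcp_pos: [0.6221, 0.1759, 0.104]
tool_rot: [1.0, 0.009, -0.002, 0.001]
wrist_force: [0.7, 0.3, 0.9]
grip_width: 0.498
grip_force: 0.0
```

Emit:
drive_tool([
  {"x": 1, "y": 12, "z": 5, "wx": 0, "wy": 0, "wz": 0},
  {"x": 0, "y": 0, "z": 0, "wx": 0, "wy": 0, "wz": 0},
  {"x": 0, "y": 0, "z": 0, "wx": 0, "wy": 0, "wz": 0},
])

```text
clock: 6.53
tcp_pos: [0.6253, 0.1635, 0.1018]
tool_rot: [1.0, 0.009, 0.002, -0.0]
wrist_force: [0.4, -0.2, 0.2]
grip_width: 0.497
grip_force: 0.0
```

Run:
```python
from cell import *
from h import *
print(env.get_obs()['tcp_pos'])
m=camera_model("wrist");p,d=read_camera("wrist");o=env.get_obs();print(o['tcp_pos'],R.from_quat(o['tool_rot']).as_matrix().round(3).tolist(),m['eye'])
hsv=cv2.cvtColor(p,cv2.COLOR_RGB2HSV);C=cloud(m,d)
b=cv2.inRange(hsv,(100,90,40),(130,255,255))
cap=((C[...,2]>.048)&(C[...,2]<.066)&(b>0)).astype(np.uint8)*255
for c in cv2.findContours(cap,0,2)[0]:
    if cv2.contourArea(c)>100:
        (u,r)=cv2.minEnclosingCircle(c);print('cap',u,r,plane(m,u,.056))
```

```text
[0.62532882 0.1634998  0.10184941]
[0.62514834 0.16427186 0.10171904] [[1.0, 0.018, 0.003], [0.018, -1.0, 0.001], [0.003, -0.001, -1.0]] [0.69232099 0.16425643 0.24355228]
cap (269.9038391113281, 334.0961608886719) 18.735595703125 [[0.55333127 0.16679377 0.056     ]]
cap (275.78515625, 236.859375) 20.09663200378418 [[0.62470819 0.16391991 0.056     ]]
cap (404.5813903808594, 220.0) 21.78901481628418 [[0.63727614 0.08385773 0.056     ]]
```

Well centred. I'll descend 72 mm and grip.

Emit:
drive_tool([
  {"x": 0, "y": 0, "z": 25, "wx": 0, "wy": 0, "wz": 0},
  {"x": 0, "y": 0, "z": 25, "wx": 0, "wy": 0, "wz": 0},
  {"x": 0, "y": 0, "z": 22, "wx": 0, "wy": 0, "wz": 0},
  {"x": 0, "y": 0, "z": 0, "wx": 0, "wy": 0, "wz": 0},
  {"x": 0, "y": 0, "z": 0, "wx": 0, "wy": 0, "wz": 0},
])

```text
clock: 7.0
tcp_pos: [0.6239, 0.165, 0.0279]
tool_rot: [1.0, 0.01, -0.0, 0.0]
wrist_force: [0.4, 0.2, 1.3]
grip_width: 0.5
grip_force: 0.0
```

Emit:
drive_tool([
  {"x": 0, "y": 0, "z": 0, "wx": 0, "wy": 0, "wz": 0},
  {"x": 0, "y": 0, "z": 0, "wx": 0, "wy": 0, "wz": 0},
  {"x": 0, "y": 0, "z": 0, "wx": 0, "wy": 0, "wz": 0},
  {"x": 0, "y": 0, "z": 0, "wx": 0, "wy": 0, "wz": 0},
  {"x": 0, "y": 0, "z": 0, "wx": 0, "wy": 0, "wz": 0},
], jaw=0, force=30)

```text
clock: 7.42
tcp_pos: [0.6251, 0.1652, 0.0294]
tool_rot: [1.0, 0.01, 0.001, -0.0]
wrist_force: [-1.0, 0.3, 7.7]
grip_width: 0.293
grip_force: 30.1
```

Emit:
drive_tool([
  {"x": 0, "y": 0, "z": -20, "wx": 0, "wy": 0, "wz": 0},
  {"x": 0, "y": 0, "z": -35, "wx": 0, "wy": 0, "wz": 0},
  {"x": 0, "y": 0, "z": -35, "wx": 0, "wy": 0, "wz": 0},
  {"x": 0, "y": 0, "z": -35, "wx": 0, "wy": 0, "wz": 0},
  {"x": 0, "y": 0, "z": 0, "wx": 0, "wy": 0, "wz": 0},
])

```text
clock: 7.83
tcp_pos: [0.6273, 0.1657, 0.1601]
tool_rot: [1.0, 0.009, 0.005, -0.002]
wrist_force: [1.4, -0.1, -1.3]
grip_width: 0.293
grip_force: 30.0
```

Emit:
drive_tool([
  {"x": -5, "y": 16, "z": 0, "wx": 0, "wy": 0, "wz": 0},
  {"x": -9, "y": 32, "z": 0, "wx": 0, "wy": 0, "wz": 0},
  {"x": -9, "y": 32, "z": 0, "wx": 0, "wy": 0, "wz": 0},
  {"x": -9, "y": 32, "z": 0, "wx": 0, "wy": 0, "wz": 0},
  {"x": -9, "y": 32, "z": 0, "wx": 0, "wy": 0, "wz": 0},
])

```text
clock: 8.25
tcp_pos: [0.5846, 0.0182, 0.1524]
tool_rot: [1.0, 0.01, -0.0, 0.0]
wrist_force: [0.5, -0.2, -0.7]
grip_width: 0.29
grip_force: 30.0
```

Emit:
drive_tool([
  {"x": -9, "y": 32, "z": 0, "wx": 0, "wy": 0, "wz": 0},
  {"x": -9, "y": 32, "z": 0, "wx": 0, "wy": 0, "wz": 0},
  {"x": -9, "y": 32, "z": 0, "wx": 0, "wy": 0, "wz": 0},
  {"x": -9, "y": 32, "z": 0, "wx": 0, "wy": 0, "wz": 0},
  {"x": -9, "y": 32, "z": 0, "wx": 0, "wy": 0, "wz": 0},
])

```text
clock: 8.67
tcp_pos: [0.5425, -0.1426, 0.1524]
tool_rot: [1.0, 0.01, -0.0, 0.0]
wrist_force: [0.1, 0.4, -1.4]
grip_width: 0.295
grip_force: 30.0
```

Emit:
drive_tool([
  {"x": -9, "y": 32, "z": 0, "wx": 0, "wy": 0, "wz": 0},
  {"x": -9, "y": 32, "z": 0, "wx": 0, "wy": 0, "wz": 0},
  {"x": -9, "y": 32, "z": 0, "wx": 0, "wy": 0, "wz": 0},
  {"x": -9, "y": 32, "z": 0, "wx": 0, "wy": 0, "wz": 0},
  {"x": -9, "y": 32, "z": 0, "wx": 0, "wy": 0, "wz": 0},
])

```text
clock: 9.08
tcp_pos: [0.5005, -0.3033, 0.1524]
tool_rot: [1.0, 0.01, -0.0, -0.0]
wrist_force: [0.4, -0.6, -0.2]
grip_width: 0.295
grip_force: 30.0
```

Emit:
drive_tool([
  {"x": -6, "y": 20, "z": 0, "wx": 0, "wy": 0, "wz": 0},
  {"x": 0, "y": 10, "z": 0, "wx": 0, "wy": 0, "wz": 0},
  {"x": 0, "y": 0, "z": 0, "wx": 0, "wy": 0, "wz": 0},
  {"x": 0, "y": 0, "z": 0, "wx": 0, "wy": 0, "wz": 0},
])

```text
clock: 9.42
tcp_pos: [0.4965, -0.331, 0.1523]
tool_rot: [1.0, 0.01, -0.0, -0.0]
wrist_force: [0.3, 0.7, -0.9]
grip_width: 0.29
grip_force: 30.0
```

Run:
```python
from cell import *
from h import *
m=camera_model("wrist");p,d=read_camera("wrist");o=env.get_obs();print(o['tcp_pos'],o['grip_width'],o['wrist_force'])
cv2.imwrite("pics/w3.png",p[:,:,::-1])
hsv=cv2.cvtColor(p,cv2.COLOR_RGB2HSV);C=cloud(m,d)
g=cv2.inRange(hsv,(50,90,30),(85,255,255))>0
q=C[g&(C[...,2]<.01)&(C[...,2]>-.01)];print('floor',q.mean(0),q.min(0),q.max(0))
```

```text
[ 0.49692532 -0.33006799  0.1523529 ] 0.2913527632974425 [-0.59081873  1.04589256 -1.1659402 ]
floor [ 0.55616487 -0.43213371  0.00207233] [ 0.4295972  -0.58196942 -0.00121638] [ 0.66665153 -0.27544369  0.00999752]
```

View pics/w3.png

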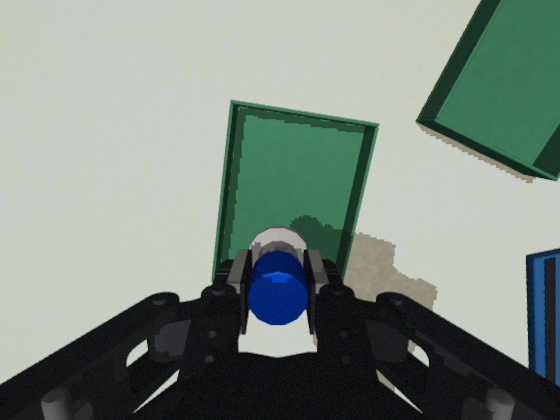

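The wrist view shows the stub held upright at (277,280), over the near tray.

Emit:
drive_tool([
  {"x": -2, "y": 6, "z": 30, "wx": 0, "wy": 0, "wz": 0},
  {"x": 0, "y": 0, "z": 30, "wx": 0, "wy": 0, "wz": 0},
  {"x": 0, "y": 0, "z": 30, "wx": 0, "wy": 0, "wz": 0},
  {"x": 0, "y": 0, "z": 18, "wx": 0, "wy": 0, "wz": 0},
  {"x": 0, "y": 0, "z": 8, "wx": 0, "wy": 0, "wz": 0},
])

```text
clock: 9.88
tcp_pos: [0.4945, -0.3346, 0.034]
tool_rot: [1.0, 0.011, -0.001, -0.001]
wrist_force: [-0.9, -0.6, -1.2]
grip_width: 0.292
grip_force: 30.0
```

Emit:
drive_tool([
  {"x": 0, "y": 0, "z": 4, "wx": 0, "wy": 0, "wz": 0},
  {"x": 0, "y": 0, "z": 3, "wx": 0, "wy": 0, "wz": 0},
  {"x": 0, "y": 0, "z": 2, "wx": 0, "wy": 0, "wz": 0},
  {"x": 0, "y": 0, "z": 0, "wx": 0, "wy": 0, "wz": 0},
])

```text
clock: 10.22
tcp_pos: [0.4954, -0.3377, 0.0284]
tool_rot: [1.0, 0.01, 0.001, 0.0]
wrist_force: [-0.8, 1.0, -1.2]
grip_width: 0.293
grip_force: 30.0
```

Still no contact, so I'll lower it a little more.

Emit:
drive_tool([
  {"x": 0, "y": 0, "z": 1, "wx": 0, "wy": 0, "wz": 0},
  {"x": 0, "y": 0, "z": 1, "wx": 0, "wy": 0, "wz": 0},
  {"x": 0, "y": 0, "z": 1, "wx": 0, "wy": 0, "wz": 0},
  {"x": 0, "y": 0, "z": 0, "wx": 0, "wy": 0, "wz": 0},
  {"x": 0, "y": 0, "z": 0, "wx": 0, "wy": 0, "wz": 0},
])

```text
clock: 10.63
tcp_pos: [0.4953, -0.3381, 0.0264]
tool_rot: [1.0, 0.01, 0.001, 0.001]
wrist_force: [-2.7, 1.1, 12.9]
grip_width: 0.293
grip_force: 31.2
```

Emit:
drive_tool([
  {"x": 0, "y": 0, "z": 0, "wx": 0, "wy": 0, "wz": 0},
  {"x": 0, "y": 0, "z": 0, "wx": 0, "wy": 0, "wz": 0},
  {"x": 0, "y": 0, "z": 0, "wx": 0, "wy": 0, "wz": 0},
  {"x": 0, "y": 0, "z": 0, "wx": 0, "wy": 0, "wz": 0},
  {"x": 0, "y": 0, "z": 0, "wx": 0, "wy": 0, "wz": 0},
], jaw=0.55)

```text
clock: 11.05
tcp_pos: [0.4947, -0.3378, 0.0245]
tool_rot: [1.0, 0.01, -0.0, 0.0]
wrist_force: [1.1, 0.1, -0.3]
grip_width: 0.549
grip_force: 0.0
```

Emit:
drive_tool([
  {"x": 0, "y": 0, "z": -15, "wx": 0, "wy": 0, "wz": 0},
  {"x": 0, "y": 0, "z": -35, "wx": 0, "wy": 0, "wz": 0},
  {"x": 0, "y": 0, "z": -40, "wx": 0, "wy": 0, "wz": 0},
  {"x": 0, "y": 0, "z": -40, "wx": 0, "wy": 0, "wz": 0},
  {"x": 0, "y": 0, "z": -40, "wx": 0, "wy": 0, "wz": 0},
])

```text
clock: 11.47
tcp_pos: [0.4943, -0.3375, 0.1962]
tool_rot: [1.0, 0.01, -0.0, -0.0]
wrist_force: [-0.0, 0.4, -1.0]
grip_width: 0.549
grip_force: 0.0
```

Emit:
drive_tool([
  {"x": 0, "y": 0, "z": -40, "wx": 0, "wy": 0, "wz": 0},
  {"x": 0, "y": 0, "z": -40, "wx": 0, "wy": 0, "wz": 0},
  {"x": 0, "y": 0, "z": 0, "wx": 0, "wy": 0, "wz": 0},
  {"x": 0, "y": 0, "z": 0, "wx": 0, "wy": 0, "wz": 0},
  {"x": 0, "y": 0, "z": 0, "wx": 0, "wy": 0, "wz": 0},
])

```text
clock: 11.88
tcp_pos: [0.4944, -0.3375, 0.2743]
tool_rot: [1.0, 0.01, -0.0, -0.0]
wrist_force: [-1.0, -0.1, -0.1]
grip_width: 0.549
grip_force: 0.0
```

Run:
```python
from cell import *
from h import *
m=camera_model("wrist");p,d=read_camera("wrist");o=env.get_obs();print(o['tcp_pos'],o['grip_width'])
hsv=cv2.cvtColor(p,cv2.COLOR_RGB2HSV);C=cloud(m,d)
k=(cv2.inRange(hsv,(100,90,40),(130,255,255))>0)&(abs(C[...,0]-.495)<.05)&(abs(C[...,1]+.338)<.05);q=C[k]
t=q[q[:,2]>np.percentile(q[:,2],90)-.006];print('cap top',len(t),t.mean(0),t[:,2].std(),t.min(0),t.max(0))
m=camera_model("top");p,d=read_camera("top");C=cloud(m,d)
k=(p.max(2)<90)&(C[...,2]>.15)&(C[...,0]>.52)&(C[...,0]<.68)&(C[...,1]>.18)&(C[...,1]<.4);q=C[k];print('lid/handle',len(q),q.mean(0),q.min(0),q.max(0))
k&=C[...,1]>.27;q=C[k];print('handle',np.median(q,0),q.max(0))
```

```text
[ 0.49412001 -0.3372933   0.27345021] 0.5525501955803389
cap top 368 [ 0.49376704 -0.33916749  0.05159228] 0.0009308686711684978 [ 0.48168532 -0.35187613  0.04663425] [ 0.50576769 -0.32706047  0.05406235]
lid/handle 373 [0.5919403  0.28745543 0.19686223] [0.52155071 0.26051375 0.15365991] [0.67277074 0.30268715 0.22894237]
handle [0.58928769 0.29529859 0.18884277] [0.67156657 0.30268715 0.22894237]
```

Emit:
drive_tool([
  {"x": 6, "y": -37, "z": 0, "wx": 0, "wy": 0, "wz": 0},
  {"x": 6, "y": -37, "z": 0, "wx": 0, "wy": 0, "wz": 0},
  {"x": 6, "y": -37, "z": 0, "wx": 0, "wy": 0, "wz": 0},
  {"x": 6, "y": -37, "z": 0, "wx": 0, "wy": 0, "wz": 0},
  {"x": 6, "y": -37, "z": 0, "wx": 0, "wy": 0, "wz": 0},
], jaw=0.4)

```text
clock: 12.4
tcp_pos: [0.5205, -0.1504, 0.273]
tool_rot: [1.0, 0.01, -0.001, -0.0]
wrist_force: [0.6, -0.2, -0.8]
grip_width: 0.401
grip_force: 0.0
```

Emit:
drive_tool([
  {"x": 6, "y": -37, "z": 0, "wx": 0, "wy": 0, "wz": 0},
  {"x": 6, "y": -37, "z": 0, "wx": 0, "wy": 0, "wz": 0},
  {"x": 6, "y": -37, "z": 0, "wx": 0, "wy": 0, "wz": 0},
  {"x": 6, "y": -37, "z": 0, "wx": 0, "wy": 0, "wz": 0},
  {"x": 6, "y": -37, "z": 0, "wx": 0, "wy": 0, "wz": 0},
])

```text
clock: 12.82
tcp_pos: [0.5469, 0.0352, 0.2731]
tool_rot: [1.0, 0.01, -0.001, 0.0]
wrist_force: [-0.1, -0.9, -0.4]
grip_width: 0.399
grip_force: 0.0
```

Emit:
drive_tool([
  {"x": 6, "y": -37, "z": 0, "wx": 0, "wy": 0, "wz": 0},
  {"x": 6, "y": -37, "z": 0, "wx": 0, "wy": 0, "wz": 0},
  {"x": 6, "y": -37, "z": 0, "wx": 0, "wy": 0, "wz": 0},
  {"x": 6, "y": -37, "z": 0, "wx": 0, "wy": 0, "wz": 0},
  {"x": 6, "y": -37, "z": 0, "wx": 0, "wy": 0, "wz": 0},
])

```text
clock: 13.23
tcp_pos: [0.5734, 0.2206, 0.2728]
tool_rot: [1.0, 0.01, -0.001, 0.001]
wrist_force: [0.6, -0.4, -0.9]
grip_width: 0.399
grip_force: 0.0
```

Emit:
drive_tool([
  {"x": 6, "y": -37, "z": 0, "wx": 0, "wy": 0, "wz": 0},
  {"x": 6, "y": -37, "z": 0, "wx": 0, "wy": 0, "wz": 0},
  {"x": 0, "y": 0, "z": 0, "wx": 0, "wy": 0, "wz": 0},
  {"x": 0, "y": 0, "z": 0, "wx": 0, "wy": 0, "wz": 0},
  {"x": 0, "y": 0, "z": 0, "wx": 0, "wy": 0, "wz": 0},
])

```text
clock: 13.65
tcp_pos: [0.584, 0.2924, 0.2727]
tool_rot: [1.0, 0.01, -0.001, 0.001]
wrist_force: [0.4, 0.3, -0.4]
grip_width: 0.398
grip_force: 0.0
```

Emit:
drive_tool([
  {"x": 4, "y": -6, "z": 20, "wx": 0, "wy": 0, "wz": 0},
  {"x": 0, "y": 0, "z": 25, "wx": 0, "wy": 0, "wz": 0},
  {"x": 0, "y": 0, "z": 18, "wx": 0, "wy": 0, "wz": 0},
  {"x": 0, "y": 0, "z": 0, "wx": 0, "wy": 0, "wz": 0},
  {"x": 0, "y": 0, "z": 0, "wx": 0, "wy": 0, "wz": 0},
])

```text
clock: 14.07
tcp_pos: [0.5882, 0.2973, 0.2108]
tool_rot: [1.0, 0.009, -0.001, 0.001]
wrist_force: [0.1, 0.2, 0.3]
grip_width: 0.401
grip_force: 0.0
```

Emit:
drive_tool([
  {"x": 0, "y": 0, "z": 0, "wx": 0, "wy": 0, "wz": 0},
  {"x": 0, "y": 0, "z": 0, "wx": 0, "wy": 0, "wz": 0},
  {"x": 0, "y": 0, "z": 0, "wx": 0, "wy": 0, "wz": 0},
  {"x": 0, "y": 0, "z": 0, "wx": 0, "wy": 0, "wz": 0},
  {"x": 0, "y": 0, "z": 0, "wx": 0, "wy": 0, "wz": 0},
], jaw=0, force=30)

```text
clock: 14.48
tcp_pos: [0.5892, 0.2997, 0.2129]
tool_rot: [1.0, 0.01, 0.001, -0.001]
wrist_force: [1.5, 1.7, 4.6]
grip_width: 0.101
grip_force: 29.6
```

```bash
python3 -c "
import numpy as np
a=np.linspace(2.024,.0654,21);y=-214.5*np.cos(a);z=214.5*np.sin(a)
print(np.c_[-np.diff(y),-np.diff(z)].round().astype(int).tolist())"
```

```text
[[19, -8], [20, -6], [21, -4], [21, -2], [21, 0], [21, 2], [21, 4], [20, 6], [20, 8], [19, 10], [18, 11], [16, 13], [15, 15], [14, 16], [12, 17], [10, 18], [8, 19], [6, 20], [4, 21], [2, 21]]
```

Emit:
drive_tool([
  {"x": 0, "y": 19, "z": -8, "wx": 0, "wy": 0, "wz": 0},
  {"x": 0, "y": 20, "z": -6, "wx": 0, "wy": 0, "wz": 0},
  {"x": 0, "y": 21, "z": -4, "wx": 0, "wy": 0, "wz": 0},
  {"x": 0, "y": 21, "z": -2, "wx": 0, "wy": 0, "wz": 0},
  {"x": 0, "y": 21, "z": 0, "wx": 0, "wy": 0, "wz": 0},
])

```text
clock: 14.9
tcp_pos: [0.5913, 0.1981, 0.2333]
tool_rot: [1.0, 0.01, 0.002, -0.001]
wrist_force: [1.5, 2.1, 9.5]
grip_width: 0.099
grip_force: 31.5
```

Emit:
drive_tool([
  {"x": 0, "y": 21, "z": 2, "wx": 0, "wy": 0, "wz": 0},
  {"x": 0, "y": 21, "z": 4, "wx": 0, "wy": 0, "wz": 0},
  {"x": 0, "y": 20, "z": 6, "wx": 0, "wy": 0, "wz": 0},
  {"x": 0, "y": 20, "z": 8, "wx": 0, "wy": 0, "wz": 0},
  {"x": 0, "y": 19, "z": 10, "wx": 0, "wy": 0, "wz": 0},
])

```text
clock: 15.32
tcp_pos: [0.5933, 0.0958, 0.2026]
tool_rot: [1.0, 0.01, 0.002, -0.001]
wrist_force: [1.9, 0.9, 2.9]
grip_width: 0.1
grip_force: 31.0
```

Emit:
drive_tool([
  {"x": 0, "y": 18, "z": 11, "wx": 0, "wy": 0, "wz": 0},
  {"x": 0, "y": 16, "z": 13, "wx": 0, "wy": 0, "wz": 0},
  {"x": 0, "y": 15, "z": 15, "wx": 0, "wy": 0, "wz": 0},
  {"x": 0, "y": 14, "z": 16, "wx": 0, "wy": 0, "wz": 0},
  {"x": 0, "y": 0, "z": 0, "wx": 0, "wy": 0, "wz": 0},
])

```text
clock: 15.73
tcp_pos: [0.5945, 0.0312, 0.1446]
tool_rot: [1.0, 0.008, 0.0, -0.0]
wrist_force: [4.9, -0.9, -1.5]
grip_width: 0.1
grip_force: 29.9
```

Emit:
drive_tool([
  {"x": 0, "y": 12, "z": 17, "wx": 0, "wy": 0, "wz": 0},
  {"x": 0, "y": 10, "z": 18, "wx": 0, "wy": 0, "wz": 0},
  {"x": 0, "y": 8, "z": 19, "wx": 0, "wy": 0, "wz": 0},
  {"x": 0, "y": 6, "z": 20, "wx": 0, "wy": 0, "wz": 0},
  {"x": 0, "y": 3, "z": 15, "wx": 0, "wy": 0, "wz": 0},
])

```text
clock: 16.15
tcp_pos: [0.5955, -0.0055, 0.0568]
tool_rot: [1.0, 0.01, 0.001, -0.0]
wrist_force: [2.7, 2.1, 0.6]
grip_width: 0.101
grip_force: 29.4
```

Emit:
drive_tool([
  {"x": 0, "y": 1, "z": 8, "wx": 0, "wy": 0, "wz": 0},
  {"x": 0, "y": 1, "z": 8, "wx": 0, "wy": 0, "wz": 0},
  {"x": 0, "y": 0, "z": 5, "wx": 0, "wy": 0, "wz": 0},
  {"x": 0, "y": 0, "z": 0, "wx": 0, "wy": 0, "wz": 0},
  {"x": 0, "y": 0, "z": 0, "wx": 0, "wy": 0, "wz": 0},
])

```text
clock: 16.57
tcp_pos: [0.5953, -0.0078, 0.0369]
tool_rot: [1.0, 0.01, 0.001, 0.0]
wrist_force: [5.2, -1.8, -2.2]
grip_width: 0.103
grip_force: 29.3
```

Emit:
drive_tool([
  {"x": 0, "y": 0, "z": 4, "wx": 0, "wy": 0, "wz": 0},
  {"x": 0, "y": 0, "z": 4, "wx": 0, "wy": 0, "wz": 0},
  {"x": 0, "y": 0, "z": 2, "wx": 0, "wy": 0, "wz": 0},
  {"x": 0, "y": 0, "z": 0, "wx": 0, "wy": 0, "wz": 0},
  {"x": 0, "y": 0, "z": 0, "wx": 0, "wy": 0, "wz": 0},
])

```text
clock: 16.98
tcp_pos: [0.5965, -0.0079, 0.0302]
tool_rot: [1.0, 0.01, 0.003, 0.0]
wrist_force: [-0.3, -1.8, 32.0]
grip_width: 0.098
grip_force: 36.5
```

The force shows the lid is seated. I'll ease off, release and rise.

Emit:
drive_tool([
  {"x": 0, "y": 0, "z": -2, "wx": 0, "wy": 0, "wz": 0},
  {"x": 0, "y": 0, "z": 0, "wx": 0, "wy": 0, "wz": 0},
  {"x": 0, "y": 0, "z": 0, "wx": 0, "wy": 0, "wz": 0},
  {"x": 0, "y": 0, "z": 0, "wx": 0, "wy": 0, "wz": 0},
  {"x": 0, "y": 0, "z": 0, "wx": 0, "wy": 0, "wz": 0},
], jaw=0.4)

```text
clock: 17.4
tcp_pos: [0.5937, -0.0077, 0.0282]
tool_rot: [1.0, 0.01, -0.001, 0.0]
wrist_force: [-0.1, 0.0, -0.2]
grip_width: 0.403
grip_force: 0.0
```

Emit:
drive_tool([
  {"x": 0, "y": 0, "z": -15, "wx": 0, "wy": 0, "wz": 0},
  {"x": 0, "y": 0, "z": -35, "wx": 0, "wy": 0, "wz": 0},
  {"x": 0, "y": 0, "z": -40, "wx": 0, "wy": 0, "wz": 0},
  {"x": 0, "y": 0, "z": -40, "wx": 0, "wy": 0, "wz": 0},
  {"x": 0, "y": 0, "z": -40, "wx": 0, "wy": 0, "wz": 0},
])

```text
clock: 17.82
tcp_pos: [0.5936, -0.0077, 0.1998]
tool_rot: [1.0, 0.01, -0.001, -0.0]
wrist_force: [1.2, -0.4, -0.4]
grip_width: 0.397
grip_force: 0.0
```

Emit:
drive_tool([
  {"x": -20, "y": 30, "z": 0, "wx": 0, "wy": 0, "wz": 0},
  {"x": -20, "y": 30, "z": 0, "wx": 0, "wy": 0, "wz": 0},
  {"x": -20, "y": 0, "z": 0, "wx": 0, "wy": 0, "wz": 0},
  {"x": 0, "y": 0, "z": 0, "wx": 0, "wy": 0, "wz": 0},
  {"x": 0, "y": 0, "z": 0, "wx": 0, "wy": 0, "wz": 0},
])

```text
clock: 18.23
tcp_pos: [0.5346, -0.0693, 0.1986]
tool_rot: [1.0, 0.009, -0.0, 0.0]
wrist_force: [0.1, 0.2, 0.1]
grip_width: 0.401
grip_force: 0.0
```

Run:
```python
from cell import *
from h import *
m=camera_model("wrist");p,d=read_camera("wrist");C=cloud(m,d);print(env.get_obs()['tcp_pos'])
cv2.imwrite("pics/w4.png",p[:,:,::-1])
k=(p.max(2)<80)&(C[...,2]>.02)&(C[...,2]<.1)&(abs(C[...,0]-.595)<.03)&(C[...,1]<.015)&(C[...,1]>-.03)
q=C[k];print('bar',len(q),q.mean(0),np.percentile(q[:,2],[5,50,95]))
```

```text
[ 0.53567339 -0.0686398   0.1985856 ]
bar 686 [ 0.59593715 -0.00910606  0.04542303] [0.04344003 0.0455325  0.04709192]
```

View pics/w4.png

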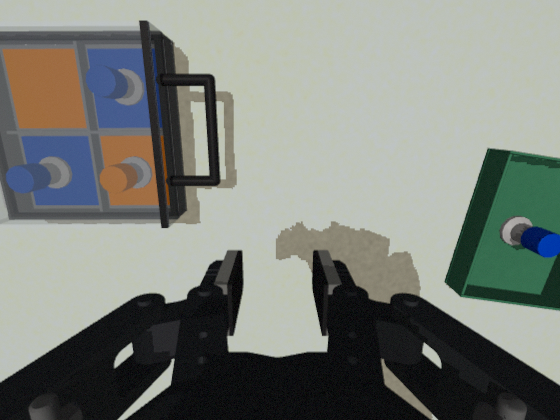

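The view shows the lid shut (bar at column 212, surface at z ≈ 46 mm). Three stubs stand on matching pads, and the rejected stub is upright in the tray at (530,238).

```bash
python3 -c "
from cell import env
print(env.sign_off())"
```

```text
the job is handed in; nothing more can be done
None
```

The job is handed in at about 18 s on the robot's clock: the wrongly packed blue stub stands upright in the near green tray, the other three stubs are upright on matching pads, and the lid is shut. The sign-off returned no verdict.

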